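# Stack the sample trays on their lugs

## Task

Stack the three grey trays on the bench, each turned half a turn to the one below so that it stands level on the rim lugs and does not nest: the tray with the brass weight stays where it is at the bottom, the empty tray from the sloping drain stand goes on it, and the tray with the battery goes on top, with the weight and the battery still in their trays. Set the trays down rather than dropping them, let go, and leave the vials, dropper bottle and dish that stand round about as they are.

Things in the scene. Friction and masses are not known exactly. Their poses are not given: they have to be found in the camera images.
- base_tray: Bottom tray, holds the brass weight; 0.15 kg. All three trays are alike: grey plastic, open top. Origin: centre of underside; x along length, y across, z up. 50 mm high; rim 132 (x) x 68 mm (y); a vertical skirt (z 33 to 50 mm) runs round the rim: grip its long faces, 68 mm apart, at x = 0. Below it the 2 mm walls draw in to a base of 116 x 52 mm. Tab and lugs: see the points. It may face any way.
- rack_tray: Second tray (axes and sizes as base_tray), empty, 0.13 kg, lying on the drain stand's plate, its length up the slope, tab end uppermost: its z axis leans 25 degrees from vertical towards the stand's -x. Put on another tray the same way round, a tray nests (underside 17 mm above the lower one's); turned half a turn about z it stands on the lugs, 44 mm above, inside the rim with 3.4 mm play all round.
- top_tray: Third tray (axes and sizes as base_tray), 0.13 kg, on the bench, facing any way, holding the battery.
- base_tab (a point): Middle of base_tray's tab, at x = +73, y = 0, z = 48 mm of the tray. Each tray has this flat tab, 28 mm wide, sticking out 11 mm at the top of the rim, at its +x end only.
- rack_tab (a point): Middle of rack_tray's tab, likewise. Each tray has four rim lugs: on each long side at x = -40 and +20 mm, 12 mm long, reaching in to 19 mm from the middle plane, tops at z = 44 mm (6 mm below the rim); outside, under each lug, is a groove 20 mm wide and 10 mm deep, which clears the lugs of a tray below when both face the same way.
- top_tab (a point): Middle of top_tray's tab, likewise.
- drain_stand: Aluminium drain stand, fixed. Origin on the bench under the plate's middle. The plate (150 x 92 mm, middle of its top 58 mm up) rises at 25 degrees towards its +x; a lip 12.5 mm high at the low end and side guides 10 mm high keep the tray's base from sliding; highest point about 100 mm up. It rises towards the left of the robot or towards the robot, or between.
- brass_weight: Brass weight, 24 mm across, 22 mm high, loose on the floor of base_tray. Origin: centre of its underside.
- battery: Battery, 50 mm long, 15 mm thick, lying loose in top_tray, lengthwise. Origin: its underside below its middle; it may roll.
- vial_a: Bystander: vial, 23 mm across, 56 mm high, standing on the bench among the trays. Origin: centre of its underside.
- vial_b: Bystander: vial like vial_a.
- dropper: Bystander: dropper bottle, 34 mm across, 102 mm high, standing behind the trays. Origin: centre of its underside.
- dish: Bystander: small dish, 34 mm across, 11 mm high, on the bench. Origin: centre of its underside.
Things that resemble listed ones, but are neither listed nor needed, are in the scene too. Leave any red look-alike of the rack_tray alone.

How it is judged:
On the way, in this order (a step that is already met when the one before it is completed fails the run):
1. the empty tray stands on the lugs of the tray with the weight, turned half a turn, let go (x of rack_tray in the frame of base_tray between -0.007 and 0.007 m and y of rack_tray in the frame of base_tray between -0.007 and 0.007 m and z of rack_tray in the frame of base_tray between 0.04 and 0.048 m and x of rack_tab in the frame of base_tray below -0.05 m and angle between the x axis of rack_tray and the x axis of base_tray, either way round below 0.12 rad and angle between rack_tray's own z axis and vertical below 0.06 rad and contact force between the fingers and rack_tray below 0.1 N), for 0.1 s.
2. the tray with the battery stands on the lugs of the second tray, turned half a turn to it (x of rack_tray in the frame of base_tray between -0.007 and 0.007 m and y of rack_tray in the frame of base_tray between -0.007 and 0.007 m and z of rack_tray in the frame of base_tray between 0.04 and 0.048 m and x of rack_tab in the frame of base_tray below -0.05 m and angle between the x axis of rack_tray and the x axis of base_tray, either way round below 0.12 rad and angle between each of rack_tray, top_tray's own z axis and vertical below 0.06 rad and x of top_tray in the frame of rack_tray between -0.007 and 0.007 m and y of top_tray in the frame of rack_tray between -0.007 and 0.007 m and z of top_tray in the frame of rack_tray between 0.04 and 0.048 m and x of top_tab in the frame of rack_tray below -0.05 m and angle between the x axis of top_tray and the x axis of rack_tray, either way round below 0.12 rad), for 0.2 s.
At the end, for the whole second after the job is handed in: Stacked on the bench: base_tray, rack_tray on it, top_tray on that; each upper one 44 mm (4) above the one below, centred within 7 mm, tab over its opposite end, parallel within 0.12 rad, tilt under 0.06; weight in base_tray, battery in top_tray; base_tray flat on the bench; all at rest, let go (all of step 2 and x of brass_weight in the frame of base_tray between -0.062 and 0.062 m and y of brass_weight in the frame of base_tray between -0.03 and 0.03 m and z of brass_weight in the frame of base_tray between -0.005 and 0.045 m and x of battery in the frame of top_tray between -0.062 and 0.062 m and y of battery in the frame of top_tray between -0.03 and 0.03 m and z of battery in the frame of top_tray between -0.005 and 0.045 m and angle between base_tray's own z axis and vertical below 0.05 rad and height (world z) of base_tray between -0.005 and 0.005 m and linear speed of each of base_tray, rack_tray, top_tray below 0.02 m/s and contact force between the fingers and top_tray below 0.1 N); the robot touches nothing.
It fails at once if the bottom tray is shifted more than 30 mm (distance of base_tray from where it was at the start of the episode above 0.03 m).
It fails at once if a vial, the dropper bottle or the dish is shifted more than 20 mm or knocked over (distance of any of vial_a, vial_b, dropper, dish from where it was at the start of the episode above 0.02 m or angle between any of vial_a, vial_b, dropper, dish's own z axis and vertical above 0.5 rad).
It fails at once if a tray is dropped (falls free of the fingers faster than 0.5 m/s, about 13 mm of fall) ((contact force between the fingers and rack_tray below 0.1 N and linear speed of rack_tray above 0.5 m/s) or (contact force between the fingers and top_tray below 0.1 N and linear speed of top_tray above 0.5 m/s)).
It also fails if it takes over 61 s, if anything falls off the work surface, if the arm or the gripper's body presses on something with over 40 N, if the wrist force passes 120 N, or if a joint passes its speed limit or range.

## Robot

A 7-joint arm with a two-finger parallel gripper is mounted at the origin on a cart in front of the work surface, level with it; the furniture and walls round the work are solid. World frame = base frame: x ahead of the robot, y to its left, z up, the work surface at z = 0. Lengths are in m, angles in rad, forces in N, time in s.
With the tool pointing down it reaches from about 0.35 to 0.9 m from the base axis. Payload 7.2 kg.
Tool frame: the origin (TCP) lies midway between the tips of the shut fingers; the grasp point (between the pads) lies 19 mm behind it; z points along the fingers, y is the direction in which the jaws open and shut (so a half turn about z gives the same grasp; the last joint's range is limited). The gripper opens to 85 mm and grips with 20 to 120 N. Pads are 22 mm wide; open, the fingers measure 114 mm over their backs; the gripper's body (76 mm by 85 mm) begins 54 mm behind the grasp point. The pads swing forward as they close: fully open they stand 13 mm farther back than shut.
Start: joints at [-1.394, 0.411, -0.013, 1.596, 0.006, 1.134, -0.082], TCP at [0.151, 0.606, 0.231] pointing down, gripper open.
Joint ranges: [-2.95, 2.95], [-0.29, 1.99], [-1.47, 1.44], [0.14, 2.54], [-1.03, 4.17], [0.13, 1.85], [-2.86, 2.86]. Speed limits (rad/s): [2.39, 2.39, 3.01, 3.01, 3.14, 3.14, 3.14].

## Interface

Orientations are given as a rotation vector (axis times angle).
In Python, from station import arm gives the robot as it stands.
- The arm moves only by the tool arm_command, never from a script. Its argument "moves" is a list of rows, each a list of 3 entries, a list of its own where there are three numbers: the shift along the world's x, y, z in units of 60 mm (1.0 is 60 mm), then the turn, a rotation vector about the world's x, y, z in units of 10 degrees (1.0 is 10 degrees), then the gripper command: -1 is shut, 1 is fully open, values between are in proportion. In form: [[[dx, dy, dz], [rx, ry, rz], claw], ...]. A call has 1 to 20 rows; each row is the pose to reach, as a shift and turn from the pose commanded when the call began; what a row does not reach only later rows make up. A row lasts 1/8 s, in which the tool goes at most 62.5 mm and 10.7 degrees, less where a joint would pass 70% of its speed; a pose out of reach is approached as far as the arm can. A call with a gripper value outside its range is refused whole. The fingers move at their own pace and stop on an object; "newtons" is the grip in N (left out, the last holds). Time passes only in rows, so rows that repeat a pose let the fingers close. It gives the time, the measured TCP pose, the force and the opening at its end, in the units of the state.
- arm.state(): the state, without advancing time (a new reading comes with each control period).
- arm.get_image(name): name is "side" or "top" or "wrist"; returns a dict with "color" (420x560x3 uint8, red, green, blue), "range_z" (420x560 float32, m along the optical axis (not along the pixel's ray), 0 where there is no reading), "fovy" (degrees; the focal length in pixels is half the picture's height over the tangent of half this angle, whatever the lens; pixels are square), "cx", "cy" (the principal point, pixels), "xyz" and "attitude" of the camera in the world. Camera axes: x right, y down, z forward; pixel columns grow to the right and rows downward; lengths in m; the calibration is good to about 2 mm. A picture is of the moment at which its call begins.
- arm.finish_job(): hands the job in, once; it reports no verdict.
The state is a dict: "time": time; "qpos": joint angles; "qd": joint speeds; "tau": joint torques, N m; "tool_pos": TCP position; "tool_rot": TCP orientation; "wrist_force": force on the tool from outside, world axes, zero at the start; "wrist_torque": the same for the moment, N m; "grip_width": finger opening in m.
Only numpy, scipy, OpenCV 4.12 (cv2) and the standard library are available. Lean on these libraries where they do the work, as an engineer would, in place of code of your own. Each camera call takes 0.05 s, during which the arm holds its last target.

## Working session

There is one attempt and no reset: what is moved stays moved. The work goes in short steps, Python scripts to look and compute and a tool call to move; the robot and the scene stay as the last step left them, time stands still between calls to the robot, and variables do not carry over. Pictures are saved under pics/ and viewed, and the job is handed in when it is done.

Besides the shell and the picture viewer there is one more tool, called after ">>>" in YAML: its name, and indented under it one key for each argument. arm_command: Moves the arm, as the interface text tells. Its arguments: {"type":"object","properties":{"moves":{"type":"array","items":{"type":"array"}},"newtons":{"type":"number"}},"required":["moves"]}

```bash
ls; mkdir -p pics; cat > h.py <<'E'
import numpy as np,cv2
from station import arm
from scipy.spatial.transform import Rotation as R
def grab(n,save=None):
    im=arm.get_image(n)
    if save: cv2.imwrite(f'pics/{save}.png',im['color'][:,:,::-1])
    np.savez(f'pics/{n}_last.npz',**im)
    return im
def load(n): 
    d=np.load(f'pics/{n}_last.npz'); return {k:d[k] for k in d}
def f(im): return 210/np.tan(np.radians(float(im['fovy']))/2)
def rot(im):
    a=np.array(im['attitude'],float)
    return a if a.shape==(3,3) else R.from_rotvec(a).as_matrix() if a.size==3 else R.from_quat(a).as_matrix()
def cloud(im):
    F=f(im);v,u=np.mgrid[0:420,0:560];z=im['range_z']
    P=np.stack([(u-im['cx'])/F*z,(v-im['cy'])/F*z,z],-1)
    return P@rot(im).T+np.array(im['xyz'])
def ray(im,u,v,h):
    d=rot(im)@np.array([(u-im['cx'])/f(im),(v-im['cy'])/f(im),1.]);o=np.array(im['xyz'],float)
    return o+d*(h-o[2])/d[2]
E
python3 - <<'E'
from h import *
for n in ['top','side','wrist']:
    im=grab(n,n+'0'); print(n,im['fovy'],im['cx'],im['cy'],im['xyz'],im['attitude'])
print(arm.state())
E
```

```text
pics
top 52.43517483271278 276.8794227571455 209.7628313453115 [ 0.2073564  -0.14214032  1.66510426] [-2.11079567  2.13874663 -0.22154456]
side 53.85209129173031 275.9527241882128 207.65736963490576 [0.43437943 0.91576203 0.8518607 ] [-0.13890753  2.76246128 -1.44202347]
wrist 60.12088790212287 289.4095823616182 215.78755135651852 [0.07771065 0.62369726 0.3738742 ] [2.27548555 1.77804007 0.27105141]
{'time': 0.15, 'qpos': array([-1.39421977,  0.41174469, -0.01274323,  1.59682598,  0.00558252,
        1.13427972, -0.08220537]), 'qd': array([ 0.00110102, -0.00227957,  0.00107904, -0.0030737 ,  0.0002883 ,
       -0.00168374, -0.00105514]), 'tau': array([ 2.37634529e-03, -6.01038051e+01,  6.83166627e-01, -2.99645412e+01,
        1.39662388e-02,  7.86129269e-03,  1.24677126e-05]), 'tool_pos': array([0.15138135, 0.60601463, 0.23063886]), 'tool_rot': array([-3.83462177e-01, -3.11800818e+00,  1.91495743e-03]), 'wrist_force': array([-0.30417483, -0.46422987,  1.28701392]), 'wrist_torque': array([ 0.02178594, -0.01183634, -0.02462443]), 'grip_width': 0.08496244006396145}
```

View pics/top0.png

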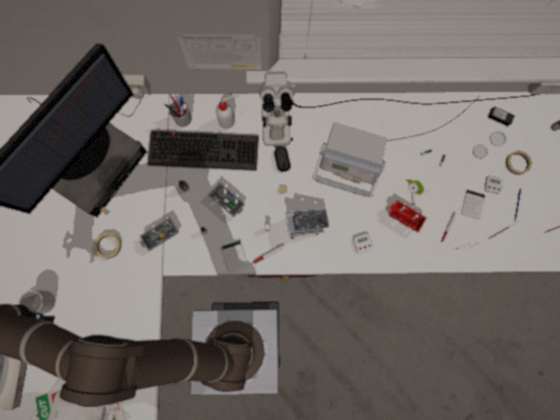

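View pics/side0.png

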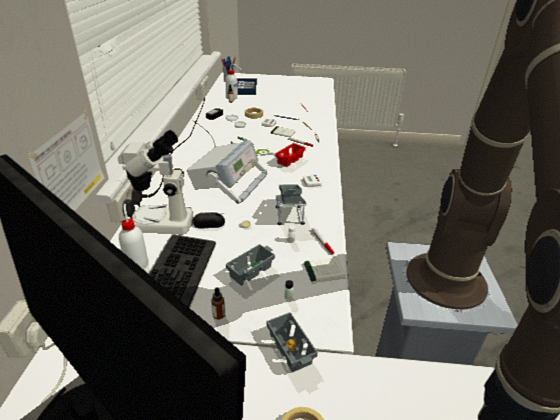

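View pics/wrist0.png

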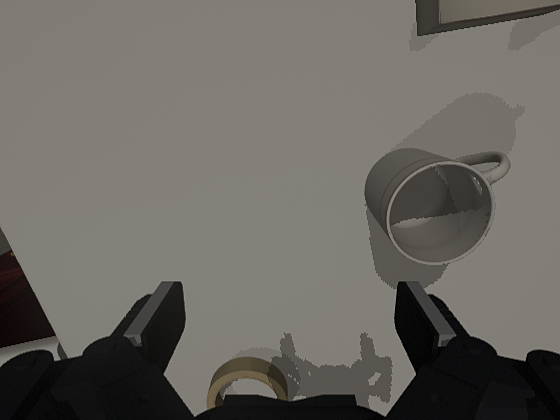

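Top view: base tray (brass weight) about (160,233), battery tray about (227,198), rack tray on its stand about (308,222). There is a red look-alike at (407,215), which I leave alone. Next, an enlarged crop to confirm.

```bash
python3 - <<'E'
from h import *
im=load('top');c=im['color'][170:270,120:340,::-1]
cv2.imwrite('pics/crop1.png',cv2.resize(c,None,fx=3.6,fy=3.6,interpolation=cv2.INTER_CUBIC))
im=load('side');c=im['color'][175:375,200:350,::-1]
cv2.imwrite('pics/crop2.png',cv2.resize(c,None,fx=3,fy=3,interpolation=cv2.INTER_CUBIC))
im=load('top');P=cloud(im)
for (u,v) in [(160,233),(227,198),(308,222),(200,215),(300,260),(282,188),(204,231)]: print(u,v,P[v,u].round(4))
E
```

```text
160 233 [0.4449 0.2875 0.0244]
227 198 [ 5.863e-01  3.250e-02 -5.000e-04]
308 222 [ 0.4757 -0.2839  0.056 ]
200 215 [ 0.5185  0.1388 -0.0006]
300 260 [ 0.3356 -0.2534 -0.0011]
282 188 [ 0.6236 -0.1879  0.0049]
204 231 [0.4481 0.1152 0.041 ]
```

View pics/crop1.png

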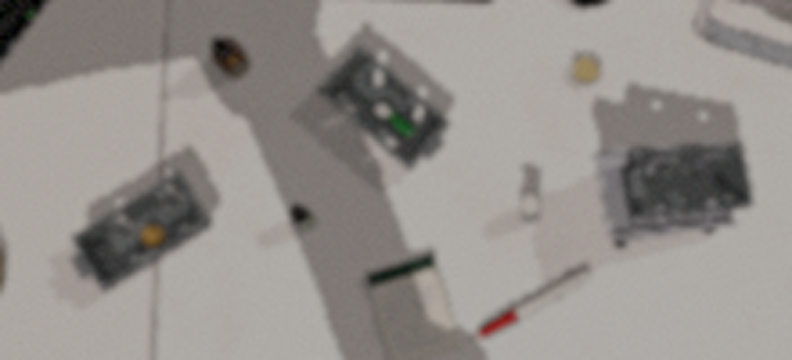

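View pics/crop2.png

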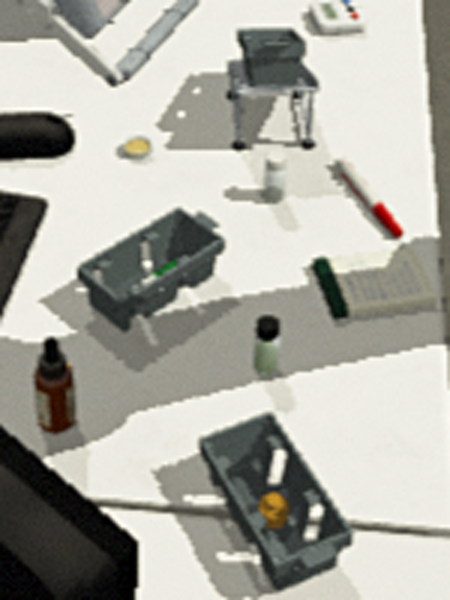

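```bash
cat > m.py <<'E'
from h import *
def rect(P,box,zlo,zhi,tag=''):
    m=(P[...,0]>box[0])&(P[...,0]<box[1])&(P[...,1]>box[2])&(P[...,1]<box[3])&(P[...,2]>zlo)&(P[...,2]<zhi)
    q=P[m]
    r=cv2.minAreaRect(q[:,:2].astype(np.float32)*1000)
    print(tag,len(q),r,'zmed',np.median(q[:,2]).round(4)); return q,r
E
python3 - <<'E'
from m import *
for n in ['top','side']:
    P=cloud(load(n))
    rect(P,(0.36,0.53,0.2,0.37),0.035,0.06,n+' base')
    rect(P,(0.5,0.68,-0.05,0.12),0.035,0.06,n+' top')
    rect(P,(0.36,0.55,-0.40,-0.17),0.075,0.2,n+' rack')
    rect(P,(0.36,0.55,-0.18,-0.05),0.02,0.2,n+' vialb')
    rect(P,(0.46,0.55,0.09,0.15),0.02,0.2,n+' viala')
    rect(P,(0.60,0.75,0.13,0.25),0.03,0.2,n+' dropper')
st=arm.state(); print(R.from_rotvec(st['tool_rot']).as_matrix().round(3)); im=load('wrist'); print(rot(im).round(3))
E
```

```text
top base 259 ((437.4020080566406, 292.58612060546875), (69.92405700683594, 144.3636932373047), 31.993009567260742) zmed 0.0474
top top 225 ((568.9556274414062, 28.266677856445312), (143.31275939941406, 68.8370132446289), 48.57930374145508) zmed 0.0478
top rack 438 ((476.6548156738281, -276.521728515625), (93.46977233886719, 158.02108764648438), 8.311354637145996) zmed 0.0884
top vialb 40 ((418.539306640625, -131.60304260253906), (100.64733123779297, 53.59684371948242), 32.45906066894531) zmed 0.0516
top viala 7 ((462.99688720703125, 120.5993881225586), (4.593891620635986, 13.519198417663574), 1.7427489757537842) zmed 0.0571
top dropper 79 ((628.5240478515625, 199.3117218017578), (24.183279037475586, 31.838441848754883), 27.284265518188477) zmed 0.0647
side base 722 ((436.8804931640625, 293.12701416015625), (69.19938659667969, 143.52774047851562), 32.26308059692383) zmed 0.0457
side top 522 ((568.6122436523438, 28.007003784179688), (145.48779296875, 72.83395385742188), 48.689056396484375) zmed 0.0441
side rack 368 ((477.3978271484375, -264.68902587890625), (89.50553894042969, 145.45266723632812), 9.451117515563965) zmed 0.0954
side vialb 83 ((462.5166320800781, -120.8919677734375), (21.892101287841797, 21.71056365966797), 27.179121017456055) zmed 0.0416
side viala 29 ((463.4279479980469, 122.99705505371094), (5.203149318695068, 17.359272003173828), 6.334736347198486) zmed 0.041
side dropper 243 ((630.0900268554688, 208.00442504882812), (33.41835403442383, 24.861385345458984), 16.513084411621094) zmed 0.0593
[[-0.97   0.242 -0.   ]
 [ 0.242  0.97  -0.001]
 [-0.    -0.001 -1.   ]]
[[ 0.242  0.926  0.291]
 [ 0.97  -0.23  -0.074]
 [-0.002  0.3   -0.954]]
```

```bash
python3 - <<'E'
from h import *
for n in ['top','side']:
    P=cloud(load(n)).reshape(-1,3)
    for zl in (0.1,0.2,0.3,0.4):
        m=(P[:,0]>0.2)&(P[:,0]<1.1)&(P[:,1]>-0.5)&(P[:,1]<0.75)&(P[:,2]>zl)&(P[:,2]<zl+.1)
        q=P[m]
        if n=='top':
          for b in [(0.2,0.75),(-0.5,0.2)]:
            k=q[(q[:,1]>b[0])&(q[:,1]<b[1])]
            if len(k): print(n,zl,b,len(k),k.min(0).round(3),k.max(0).round(3), 'near base tray',np.linalg.norm(k[:,:2]-[.44,.288],axis=1).min().round(3))
E
```

```text
top 0.1 (0.2, 0.75) 3381 [0.205 0.2   0.1  ] [1.048 0.749 0.2  ] near base tray 0.208
top 0.1 (-0.5, 0.2) 5684 [ 0.437 -0.5    0.1  ] [1.099 0.2   0.2  ] near base tray 0.211
top 0.2 (0.2, 0.75) 4265 [0.49 0.2  0.2 ] [1.048 0.75  0.3  ] near base tray 0.359
top 0.2 (-0.5, 0.2) 3906 [ 0.817 -0.5    0.2  ] [1.096 0.2   0.3  ] near base tray 0.563
top 0.3 (0.2, 0.75) 5447 [0.485 0.2   0.3  ] [1.047 0.75  0.4  ] near base tray 0.35
top 0.3 (-0.5, 0.2) 3809 [ 0.82  -0.499  0.3  ] [1.098 0.199 0.4  ] near base tray 0.562
top 0.4 (0.2, 0.75) 6202 [0.516 0.2   0.4  ] [1.048 0.733 0.5  ] near base tray 0.342
top 0.4 (-0.5, 0.2) 4238 [ 1.034 -0.5    0.4  ] [1.098 0.2   0.5  ] near base tray 0.604
```

>>> arm_command:
  moves:
    - [[0.5, -0.6, 0.4], [0, 0, -1], 1]
    - [[1.1, -1.3, 0.8], [0, 0, -2], 1]
    - [[1.7, -2.0, 1.2], [0, 0, -3], 1]
    - [[2.4, -2.7, 1.6], [0, 0, -4], 1]
    - [[3.0, -3.4, 2.0], [0, 0, -5], 1]
    - [[3.6, -4.1, 2.1], [0, 0, -6], 1]
    - [[4.2, -4.7, 2.1], [0, 0, -7], 1]
    - [[4.6, -5.2, 2.1], [0, 0, -8], 1]
    - [[4.7, -6.1, 2.1], [0, 0, -9], 1]
    - [[4.8, -7.0, 2.1], [0, 0, -10], 1]
    - [[4.9, -7.9, 2.1], [0, 0, -11], 1]
    - [[5.0, -8.8, 2.1], [0, 0, -12], 1]

```text
time: 1.65
tool_pos: [0.4513, 0.0765, 0.3573]
tool_rot: [-2.895, -1.219, -0.0]
wrist_force: [0.6, -0.5, 0.5]
grip_width: 0.0854
```

>>> arm_command:
  moves:
    - [[0.03, -0.5, 0], [0, 0, -1], 1]
    - [[0.06, -1.0, 0], [0, 0, -2], 1]
    - [[0.09, -1.5, 0], [0, 0, -3], 1]
    - [[0.12, -2.0, 0], [0, 0, -4], 1]
    - [[0.15, -2.5, 0], [0, 0, -5], 1]
    - [[0.2, -3.0, 0], [0, 0, -6], 1]
    - [[0.23, -3.5, -0.1], [0, 0, -7], 1]
    - [[0.27, -4.0, -0.1], [0, 0, -8], 1]
    - [[0.3, -4.5, -0.2], [0, 0, -9], 1]
    - [[0.33, -5.0, -0.3], [0, 0, -10], 1]
    - [[0.36, -5.5, -0.4], [0, 0, -11], 1]
    - [[0.39, -5.9, -0.4], [0, 0, -12], 1]
    - [[0.43, -6.3, -0.4], [0, 0, -12.75], 1]
    - [[0.43, -6.3, -0.4], [0, 0, -12.75], 1]

```text
time: 3.4
tool_pos: [0.4766, -0.3011, 0.3329]
tool_rot: [2.375, -2.053, -0.0]
wrist_force: [0.3, -0.3, -0.7]
grip_width: 0.0853
```

```bash
python3 - <<'E'
from h import *
s=arm.state();print(s['qpos'].round(3),s['tool_pos'].round(4));print(R.from_rotvec(s['tool_rot']).as_matrix().round(3))
im=grab('wrist','w1')
E
```

```text
[-0.322  0.356  1.08   1.647 -0.32   1.333 -2.188] [ 0.4766 -0.3011  0.3329]
[[ 0.145 -0.989 -0.001]
 [-0.989 -0.145 -0.001]
 [ 0.001  0.002 -1.   ]]
```

View pics/w1.png

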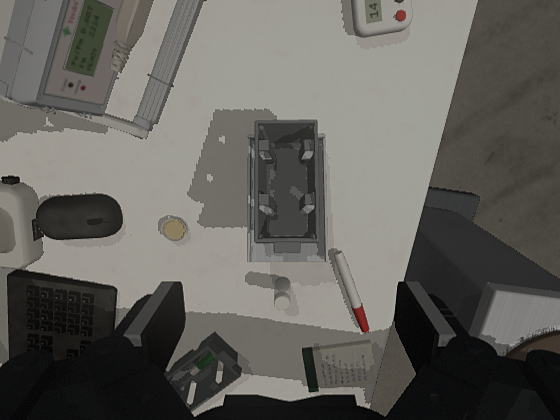

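```bash
cat >> m.py <<'E'
def frame(yaw,tilt):  # columns tray x,y,z ; tilt deg raises +x end
    return (R.from_euler('z',yaw,degrees=True)*R.from_euler('y',-tilt,degrees=True)).as_matrix()
E
python3 - <<'E'
from m import *
im=load('wrist');P=cloud(im)
for (u,v) in [(287,124),(257,180),(318,180),(287,241),(287,247),(250,258),(290,200)]: print(u,v,P[v,u].round(4))
yaw=98.5
for it in range(4):
    F=frame(yaw,25.);o=np.array([.477,-.27,.058])
    Q=(P-o)@F
    m=(abs(Q[...,0])<.085)&(abs(Q[...,1])<.042)&(Q[...,2]>.02)&(Q[...,2]<.075)
    m[280:]=False
    q=Q[m]
    h,e=np.histogram(q[:,2],bins=np.arange(.02,.075,.003)); print(h)
    zr=q[q[:,2]>np.percentile(q[:,2],55)]
    t=q[(q[:,2]>.040)]
    r=cv2.minAreaRect(t[:,:2].astype(np.float32)*1000);print(yaw,len(t),r)
    a=r[2]
    if a>45:a-=90
    yaw+=a
# plane fit of rim
A=np.c_[t[:,:2],np.ones(len(t))]
for k in range(3):
    c=np.linalg.lstsq(A,t[:,2],rcond=None)[0]; res=t[:,2]-A@c; s=abs(res)<.003; A=A[s];t=t[s]
print('slopes',c,len(t))
E
```

```text
287 124 [ 0.4873 -0.3552  0.0692]
257 180 [ 0.5105 -0.2957  0.1004]
318 180 [ 0.4469 -0.3049  0.1   ]
287 241 [ 0.4707 -0.2421  0.126 ]
287 247 [ 0.4699 -0.2366  0.1289]
250 258 [ 0.5082 -0.2013  0.0905]
290 200 [ 0.4714 -0.2694  0.0629]
[ 143  136  178  132  199  164  224  293  592  626 1222    1    0    0
    0    0    0    0]
98.5 2808 ((-5.747367858886719, 1.386749267578125), (143.51023864746094, 68.11802673339844), 0.22316768765449524)
[ 140  138  177  135  195  169  218  300  587  634 1215    1    0    0
    0    0    0    0]
98.7231676876545 2809 ((-5.741600036621094, 1.4858360290527344), (143.50949096679688, 68.11995697021484), 0.022929545491933823)
[ 140  138  177  135  195  169  218  300  588  634 1214    1    0    0
    0    0    0    0]
98.74609723314643 2809 ((-5.7409820556640625, 1.4960250854492188), (143.5093994140625, 68.1201400756836), 0.0023533059284090996)
[ 140  138  177  135  195  169  218  300  588  635 1213    1    0    0
    0    0    0    0]
98.74845053907484 2809 ((-5.7409210205078125, 1.4970664978027344), (143.5093994140625, 68.12017059326172), 0.00024302642850670964)
slopes [0.02269405 0.0035588  0.04928317] 1602
```

```bash
cat > mv.py <<'E'
from m import *
def delta(pos,Rt,cur=None):
    s=arm.state(); p=s['tool_pos'];Rc=R.from_rotvec(s['tool_rot'])
    rv=(R.from_matrix(Rt)*Rc.inv()).as_rotvec()
    print('shift u',((np.array(pos)-p)/.06).round(3),'rot u',np.degrees(rv).round(2)/10)
def tool(F,sx):  # tool with z=-tray z, tool x = sx*tray x
    x=sx*F[:,0];z=-F[:,2];return np.stack([x,np.cross(z,x),z],1)
E
python3 - <<'E'
from mv import *
F=frame(98.75,25.);o=np.array([.477,-.27,.058])+F@np.array([-.0112,.0015,0.0003])
print('rack origin',o)
T=tool(F,-1)
for h in (.115,.015): 
    p=o+F@[0,0,h]; print(p); delta(p,T)
E
```

```text
rack origin [ 0.4770809  -0.280386    0.05353857]
[ 0.48447426 -0.32842146  0.15776396]
shift u [ 0.126 -0.475 -2.919] rot u [2.473 0.368 0.023]
[ 0.47804525 -0.2866515   0.06713318]
shift u [ 0.019  0.221 -4.429] rot u [2.473 0.368 0.023]
```

>>> arm_command:
  moves:
    - [[0.05, -0.2, -0.5], [0.6, 0.1, 0], 1]
    - [[0.1, -0.4, -1.1], [1.2, 0.2, 0], 1]
    - [[0.12, -0.47, -1.7], [1.8, 0.27, 0], 1]
    - [[0.126, -0.475, -2.3], [2.473, 0.368, 0.023], 1]
    - [[0.126, -0.475, -2.919], [2.473, 0.368, 0.023], 1]
    - [[0.126, -0.475, -2.919], [2.473, 0.368, 0.023], 1]

```text
time: 4.2
tool_pos: [0.4841, -0.326, 0.1558]
tool_rot: [-2.139, 1.833, 0.481]
wrist_force: [0.4, 0.3, 0.3]
grip_width: 0.0855
```

```bash
python3 - <<'E'
from mv import *
s=arm.state();print(s['qpos'].round(3),s['tool_pos'].round(4))
F=frame(98.75,25.);o=np.array([ 0.4771,-0.2804,0.0535]);T=tool(F,-1)
delta(o+F@[0,0,.015],T)
im=grab('wrist','w2'); P=cloud(im)
Q=(P-o)@F
m=(abs(Q[...,0])<.085)&(abs(Q[...,1])<.042)&(Q[...,2]>.040)&(Q[...,2]<.075)
m[300:]=False
t=Q[m];r=cv2.minAreaRect(t[:,:2].astype(np.float32)*1000);print(len(t),r)
E
```

```text
[ 0.196  0.75   0.796  1.555 -0.7    1.513 -1.821] [ 0.4841 -0.326   0.1558]
shift u [-0.101  0.656 -1.479] rot u [-0.023 -0.016 -0.007]
6151 ((-7.487815856933594, -0.03427886962890625), (116.56827545166016, 68.23857116699219), 0.07506205886602402)
```

View pics/w2.png

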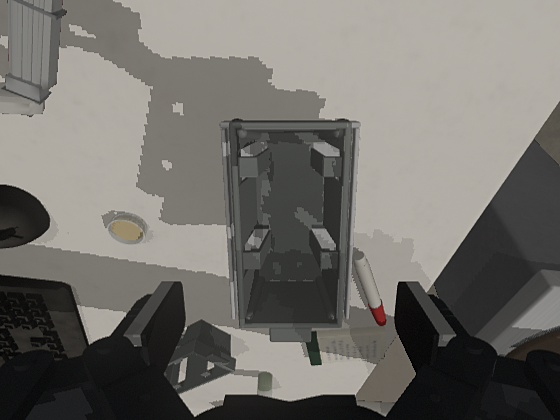

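>>> arm_command:
  moves:
    - [[-0.02, 0.17, -0.37], [0, 0, 0], 1]
    - [[-0.05, 0.34, -0.75], [0, 0, 0], 1]
    - [[-0.08, 0.52, -1.12], [0, 0, 0], 1]
    - [[-0.1, 0.69, -1.5], [0, 0, 0], 1]
    - [[-0.1, 0.69, -1.5], [0, 0, 0], 1]
    - [[-0.1, 0.69, -1.5], [0, 0, 0], 1]

```text
time: 5.0
tool_pos: [0.4799, -0.2873, 0.0703]
tool_rot: [-2.14, 1.834, 0.469]
wrist_force: [-0.1, 0.1, -0.6]
grip_width: 0.0854
```

```bash
python3 - <<'E'
from mv import *
s=arm.state();print(s['qpos'].round(3),s['tool_pos'].round(4),s['wrist_force'])
F=frame(98.75,25.);o=np.array([ 0.4771,-0.2804,0.0535]);T=tool(F,-1)
delta(o+F@[0,0,.015],T);print((s['tool_pos']-o)@F)
E
```

```text
[ 0.158  0.804  0.749  1.694 -0.772  1.341 -1.764] [ 0.4799 -0.2873  0.0703] [-0.10319336  0.14706377 -0.55727851]
shift u [-0.031  0.011 -0.054] rot u [ 0.009  0.02  -0.001]
[ 0.00049995 -0.00176105  0.01831476]
```

>>> arm_command:
  moves:
    - [[-0.03, 0.01, -0.05], [0, 0, 0], 1]
    - [[-0.03, 0.01, -0.05], [0, 0, 0], 1]
    - [[-0.03, 0.01, -0.05], [0, 0, 0], -1]
    - [[-0.03, 0.01, -0.05], [0, 0, 0], -1]
    - [[-0.03, 0.01, -0.05], [0, 0, 0], -1]
    - [[-0.03, 0.01, -0.05], [0, 0, 0], -1]
    - [[-0.03, 0.01, -0.05], [0, 0, 0], -1]
    - [[-0.03, 0.01, -0.05], [0, 0, 0], -1]
  newtons: 40

```text
time: 6.0
tool_pos: [0.4771, -0.2867, 0.0655]
tool_rot: [-2.139, 1.836, 0.472]
wrist_force: [-0.8, -3.2, 5.3]
grip_width: 0.0675
```

```bash
python3 - <<'E'
from mv import *
s=arm.state();print(s['qpos'].round(3),s['tool_pos'].round(4),s['wrist_force'],s['grip_width'])
F=frame(98.75,25.);o=np.array([ 0.4771,-0.2804,0.0535]);print((s['tool_pos']-o)@F)
grab('wrist','w3');grab('side','s3')
c=cv2.imread('pics/s3.png')[150:250,240:360];cv2.imwrite('pics/s3c.png',cv2.resize(c,None,fx=4,fy=4))
E
```

```text
[ 0.16   0.808  0.747  1.701 -0.775  1.333 -1.759] [ 0.4771 -0.2867  0.0655] [-0.77905511 -3.21485438  5.34268175] 0.06746806097427022
[-0.00056015  0.00093953  0.01347427]
```

View pics/w3.png

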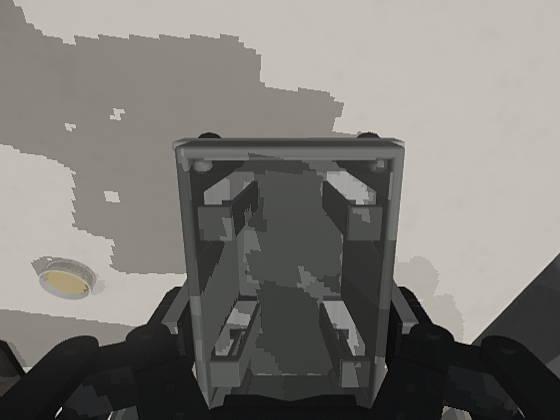

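View pics/s3c.png

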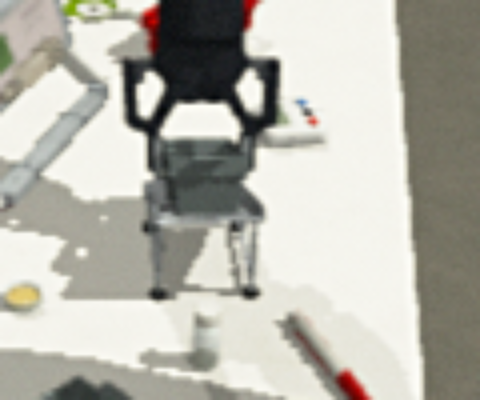

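>>> arm_command:
  moves:
    - [[0.01, -0.1, 0.23], [0, 0, 0], -1]
    - [[0.04, -0.3, 0.62], [0, 0, 0], -1]
    - [[0.07, -0.5, 1.05], [0, 0, 0], -1]
    - [[0.1, -0.7, 1.5], [0, 0, 0], -1]
    - [[0.1, -0.7, 1.9], [-0.4, -0.06, 0], -1]
    - [[0.1, -0.6, 2.3], [-0.9, -0.13, 0], -1]
    - [[0.1, -0.4, 2.7], [-1.4, -0.21, 0], -1]
    - [[0.1, -0.2, 3.0], [-1.9, -0.28, 0], -1]
    - [[0.1, 0, 3.3], [-2.3, -0.34, 0], -1]
    - [[0.1, 0.2, 3.3], [-2.473, -0.368, 0], -1]
    - [[0.1, 0.2, 3.3], [-2.473, -0.368, 0], -1]
    - [[0.1, 0.2, 3.3], [-2.473, -0.368, 0], -1]

```text
time: 7.6
tool_pos: [0.4828, -0.2745, 0.2632]
tool_rot: [2.383, -2.047, -0.002]
wrist_force: [-0.1, 0.3, -2.2]
grip_width: 0.0674
```

```bash
python3 - <<'E'
from mv import *
s=arm.state();print(s['qpos'].round(3),s['tool_pos'].round(4),s['wrist_force'],s['grip_width']);T=R.from_rotvec(s['tool_rot']).as_matrix();print(T.round(3))
im=grab('wrist','w4');P=cloud(im);Q=(P-s['tool_pos'])@T
m=(Q[...,2]>-.05)&(Q[...,2]<.03)&(abs(Q[...,0])<.09)&(abs(Q[...,1])<.034);m[300:]=False
q=Q[m];print(len(q),q.min(0),q.max(0)); t=q[q[:,2]<np.percentile(q[:,2],2)+.004]
print(cv2.minAreaRect(t[:,:2].astype(np.float32)*1000))
A=np.c_[t[:,:2],np.ones(len(t))];print(np.linalg.lstsq(A,t[:,2],rcond=None)[0])
E
```

```text
[-0.365  0.41   1.079  1.772 -0.387  1.196 -2.164] [ 0.4828 -0.2745  0.2632] [-0.08014623  0.31679641 -2.19743037] 0.0673790551055628
[[ 0.151 -0.989 -0.001]
 [-0.989 -0.151  0.   ]
 [-0.001  0.001 -1.   ]]
31889 [-0.01361429 -0.03399421 -0.03858099] [0.06593626 0.03380095 0.01353449]
((39.685997009277344, -0.08467483520507812), (52.514739990234375, 67.82209777832031), 0.07417323440313339)
[-0.00524136 -0.00205576 -0.03572806]
```

View pics/w4.png

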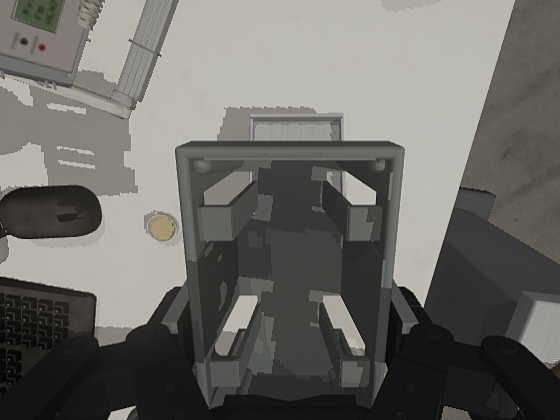

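>>> arm_command:
  moves:
    - [[0, 0.1, 0.2], [0, 0, 0.5], -1]
    - [[0, 0.3, 0.5], [0, 0, 1.5], -1]
    - [[0, 0.6, 0.8], [0, 0, 2.5], -1]
    - [[0, 1.0, 1.1], [0, 0, 3.5], -1]
    - [[0, 1.4, 1.4], [0, 0, 4.5], -1]
    - [[0, 1.8, 1.7], [0, 0, 5.5], -1]
    - [[0.05, 2.2, 1.95], [0, 0, 6.5], -1]
    - [[0.05, 2.6, 1.95], [0, 0, 7.5], -1]
    - [[0.1, 3.0, 1.95], [0, 0, 8.5], -1]
    - [[0.1, 3.4, 1.95], [0, 0, 9.5], -1]
    - [[0.1, 3.8, 1.95], [0, 0, 10.5], -1]

```text
time: 9.02
tool_pos: [0.4889, -0.0468, 0.3801]
tool_rot: [3.073, 0.649, -0.001]
wrist_force: [-0.3, -0.8, -1.5]
grip_width: 0.067
```

```bash
python3 - <<'E'
from mv import *
s=arm.state();print(s['qpos'].round(3),s['tool_pos'].round(4),s['wrist_force'],s['grip_width'])
delta([.498,.195,.38],tool(frame(-58,0),-1))
E
```

```text
[-0.674  0.069  0.728  1.713 -0.045  1.378 -1.093] [ 0.4889 -0.0468  0.3801] [-0.28468704 -0.76131917 -1.52260954] 0.06699226826627197
shift u [ 1.51e-01  4.03e+00 -1.00e-03] rot u [7.000e-03 4.000e-03 9.813e+00]
```

>>> arm_command:
  moves:
    - [[0.02, 0.4, 0], [0, 0, 1], -1]
    - [[0.04, 0.8, 0], [0, 0, 2], -1]
    - [[0.06, 1.2, 0], [0, 0, 3], -1]
    - [[0.08, 1.6, 0], [0, 0, 4], -1]
    - [[0.1, 2.0, 0], [0, 0, 5], -1]
    - [[0.12, 2.4, 0], [0, 0, 6], -1]
    - [[0.14, 2.8, 0], [0, 0, 7], -1]
    - [[0.15, 3.2, 0], [0, 0, 8], -1]
    - [[0.15, 3.6, 0], [0, 0, 9], -1]
    - [[0.15, 3.9, 0], [0, 0, 9.6], -1]
    - [[0.15, 4.0, 0], [0, 0, 9.8], -1]
    - [[0.15, 4.0, 0], [0, 0, 9.8], -1]
    - [[0.15, 4.0, 0], [0, 0, 9.8], -1]

```text
time: 10.65
tool_pos: [0.4984, 0.1925, 0.3802]
tool_rot: [1.535, 2.741, 0.001]
wrist_force: [0.5, -0.3, -0.9]
grip_width: 0.0673
```

```bash
python3 - <<'E'
from mv import *
s=arm.state();print(s['qpos'].round(3),s['tool_pos'].round(4),s['wrist_force'],s['grip_width']);T=R.from_rotvec(s['tool_rot']).as_matrix();print(T.round(3))
im=grab('wrist','w5');P=cloud(im);Q=(P-s['tool_pos'])@T
m=(Q[...,2]>-.05)&(Q[...,2]<.03)&(abs(Q[...,0])<.09)&(abs(Q[...,1])<.034);m[300:]=False
q=Q[m];t=q[q[:,2]<np.percentile(q[:,2],2)+.004]
print(q.max(0),cv2.minAreaRect(t[:,:2].astype(np.float32)*1000))
rect(P,(0.36,0.53,0.2,0.38),0.038,0.06,'base')
E
```

```text
[-0.831  0.158  0.438  1.609 -0.068  1.389  0.164] [0.4984 0.1925 0.3802] [ 0.54643154 -0.33111319 -0.94018469] 0.06734700219401293
[[-0.523  0.853  0.001]
 [ 0.853  0.523  0.   ]
 [-0.     0.001 -1.   ]]
[0.06347466 0.03399955 0.01352565] ((37.12640380859375, 0.01064300537109375), (67.99832916259766, 52.601680755615234), 89.97528839111328)
base 2383 ((436.6664733886719, 289.9090270996094), (68.10209655761719, 142.0127716064453), 31.810270309448242) zmed 0.0494
```

View pics/w5.png

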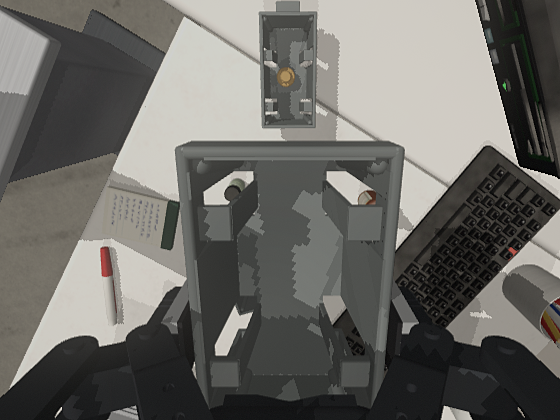

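>>> arm_command:
  moves:
    - [[-0.2, 0.3, 0], [0, 0, 0.02], -1]
    - [[-0.5, 0.8, -0.2], [0, 0, 0.04], -1]
    - [[-0.8, 1.3, -0.6], [0, 0, 0.04], -1]
    - [[-1.0, 1.6, -1.2], [0, 0, 0.04], -1]
    - [[-1.0, 1.6, -1.8], [0, 0, 0.04], -1]
    - [[-1.0, 1.6, -2.4], [0, 0, 0.04], -1]
    - [[-1.0, 1.6, -3.0], [0, 0, 0.04], -1]
    - [[-1.0, 1.6, -3.6], [0, 0, 0.04], -1]
    - [[-1.0, 1.6, -4.1], [0, 0, 0.04], -1]
    - [[-1.0, 1.6, -4.4], [0, 0, 0.04], -1]
    - [[-1.0, 1.6, -4.5], [0, 0, 0.04], -1]
    - [[-1.0, 1.6, -4.5], [0, 0, 0.04], -1]
    - [[-1.0, 1.6, -4.5], [0, 0, 0.04], -1]

```text
time: 12.32
tool_pos: [0.4386, 0.2902, 0.1111]
tool_rot: [1.521, 2.748, 0.004]
wrist_force: [0.0, 0.7, -1.1]
grip_width: 0.0675
```

```bash
python3 - <<'E'
from mv import *
s=arm.state();print(s['qpos'].round(3),s['tool_pos'].round(4),s['wrist_force'],s['grip_width']);T=R.from_rotvec(s['tool_rot']).as_matrix();print(T.round(4))
im=grab('side','s6');P=cloud(im)
Q=(P-s['tool_pos'])@T
for n,lo,hi in (('held',-.045,-.02),):
    m=(Q[...,2]>lo)&(Q[...,2]<hi)&(abs(Q[...,0])<.085)&(abs(Q[...,1])<.036)
    q=Q[m];print(len(q),q.min(0),q.max(0),cv2.minAreaRect(q[:,:2].astype(np.float32)*1000))
m=(Q[...,2]>.062-.015)&(Q[...,2]<.075)&(abs(Q[...,0])<.085)&(abs(Q[...,1])<.045)
q=Q[m];print(len(q),q.min(0),q.max(0),cv2.minAreaRect(q[:,:2].astype(np.float32)*1000))
c=im['color'][280:400,230:360,::-1];cv2.imwrite('pics/s6c.png',cv2.resize(c,None,fx=5,fy=5,interpolation=cv2.INTER_CUBIC))
E
```

```text
[-0.92   0.393  0.307  1.979 -0.164  0.79   0.04 ] [0.4386 0.2902 0.1111] [ 0.0072694   0.68671459 -1.06273383] 0.06745641832793534
[[-5.311e-01  8.473e-01  1.900e-03]
 [ 8.473e-01  5.311e-01  1.500e-03]
 [ 3.000e-04  2.400e-03 -1.000e+00]]
524 [-0.07738122 -0.03575181 -0.04487093] [ 0.06752698  0.03598038 -0.02001847] ((-4.007408142089844, -0.843597412109375), (145.11666870117188, 71.5430908203125), 3.2555124759674072)
456 [-0.06788866 -0.03450343  0.0578205 ] [0.07528759 0.03473058 0.07497661] ((3.79150390625, -0.2547950744628906), (142.8996124267578, 69.04557037353516), 0.45532864332199097)
```

View pics/s6c.png

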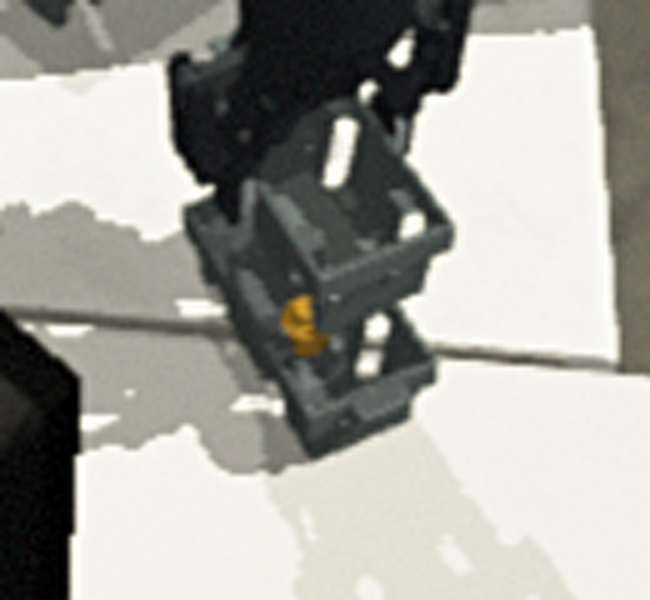

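```bash
python3 - <<'E'
from mv import *
s=arm.state();T=R.from_rotvec(s['tool_rot']).as_matrix()
P=cloud(load('side'));Q=(P-s['tool_pos'])@T
for n,lo,hi in (('held',-.038,-.018),('base',.06,.078)):
  for a,b in ((.055,.072),(.02,.055),(-.07,-.03)):
    m=(Q[...,2]>lo)&(Q[...,2]<hi)&(Q[...,0]>a)&(Q[...,0]<b)&(abs(Q[...,1])<.05)
    q=Q[m];
    if len(q)>3: print(n,a,len(q),np.sort(q[:,1])[[0,1,2,3,-4,-3,-2,-1]].round(4), q[:,2].min().round(4))
E
```

```text
held 0.055 198 [-0.0331 -0.0319 -0.0316 -0.0311  0.0357  0.0358  0.0359  0.0362] -0.0372
held 0.02 186 [-0.0326 -0.0323 -0.0322 -0.0313  0.0359  0.0359  0.0361  0.0365] -0.0372
base 0.055 156 [-0.0343 -0.0331 -0.033  -0.0327  0.0341  0.0342  0.0342  0.0347] 0.0601
base 0.02 124 [-0.0345 -0.034  -0.0333 -0.0331  0.0342  0.0343  0.0343  0.0346] 0.06
base -0.07 95 [0.0136 0.0143 0.0165 0.0167 0.0336 0.0337 0.0337 0.0337] 0.0602
```

>>> arm_command:
  moves:
    - [[0, -0.042, 0], [0, 0, 0], -1]
    - [[0, -0.042, -0.15], [0, 0, 0], -1]
    - [[0, -0.042, -0.35], [0, 0, 0], -1]
    - [[0, -0.042, -0.55], [0, 0, 0], -1]
    - [[0, -0.042, -0.7], [0, 0, 0], -1]
    - [[0, -0.042, -0.75], [0, 0, 0], -1]
    - [[0, -0.042, -0.75], [0, 0, 0], -1]

```text
time: 13.25
tool_pos: [0.438, 0.2872, 0.0649]
tool_rot: [1.521, 2.749, 0.0]
wrist_force: [1.0, 0.1, -1.4]
grip_width: 0.0676
```

```bash
python3 - <<'E'
from mv import *
s=arm.state();print(s['tool_pos'].round(4),s['wrist_force'])
delta([.4384,.2877,.0578],tool(frame(-58.1,0),-1))
im=grab('side','s7')
c=im['color'][280:400,230:360,::-1];cv2.imwrite('pics/s7c.png',cv2.resize(c,None,fx=5,fy=5,interpolation=cv2.INTER_CUBIC))
E
```

```text
[0.438  0.2872 0.0649] [ 1.02483033  0.09739331 -1.39103636]
shift u [ 0.006  0.008 -0.119] rot u [-0.001  0.003 -0.019]
```

View pics/s7c.png

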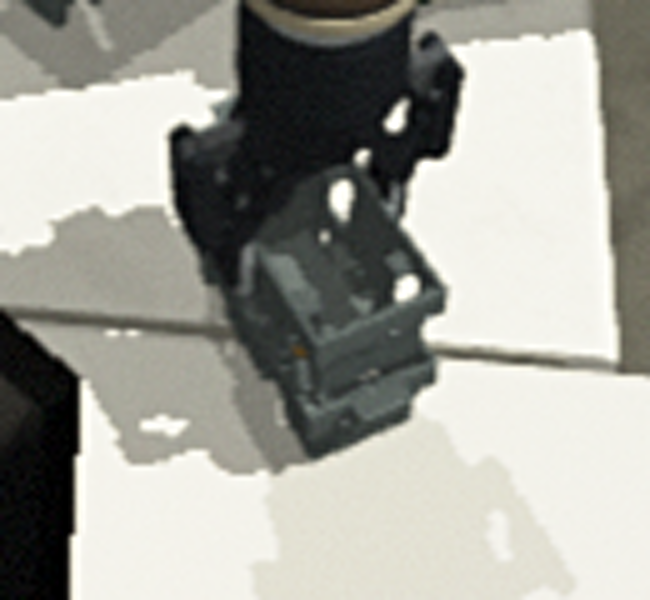

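Aligned inside the rim, no contact force yet. Lowering the last 7 mm.

>>> arm_command:
  moves:
    - [[0.004, 0.006, -0.04], [0, 0, 0], -1]
    - [[0.004, 0.006, -0.08], [0, 0, 0], -1]
    - [[0.004, 0.006, -0.11], [0, 0, 0], -1]
    - [[0.004, 0.006, -0.12], [0, 0, 0], -1]
    - [[0.004, 0.006, -0.12], [0, 0, 0], -1]

```text
time: 13.92
tool_pos: [0.4383, 0.2878, 0.0583]
tool_rot: [1.521, 2.749, 0.001]
wrist_force: [-1.2, -0.3, 4.5]
grip_width: 0.0674
```

>>> arm_command:
  moves:
    - [[0, 0, 0], [0, 0, 0], -0.5]
    - [[0, 0, 0], [0, 0, 0], 0.7]
    - [[0, 0, 0], [0, 0, 0], 1]
    - [[0, 0, 0], [0, 0, 0], 1]
    - [[0, 0, 0], [0, 0, 0], 1]
    - [[0, 0, 0.2], [0, 0, 0], 1]
    - [[0, 0, 0.7], [0, 0, 0], 1]
    - [[0, 0, 1.3], [0, 0, 0], 1]
    - [[0, 0, 2.0], [0, 0, 0], 1]
    - [[-0.1, -0.4, 2.7], [0, 0, 0], 1]
    - [[-0.1, -0.8, 3.4], [0, 0, 0], 1]
    - [[-0.1, -0.8, 3.4], [0, 0, 0], 1]

```text
time: 15.42
tool_pos: [0.4341, 0.2386, 0.2661]
tool_rot: [1.524, 2.744, 0.011]
wrist_force: [0.2, 0.3, -1.1]
grip_width: 0.0858
```

```bash
python3 - <<'E'
from mv import *
s=arm.state();print(s['qpos'].round(3),s['tool_pos'].round(4),s['wrist_force'],s['grip_width'])
im=grab('wrist','w8');P=cloud(im)
rect(P,(0.34,0.54,0.18,0.40),0.084,0.11,'rack')
rect(P,(0.34,0.54,0.18,0.40),0.038,0.06,'base')
im=grab('side','s8');P=cloud(im)
rect(P,(0.34,0.54,0.18,0.40),0.078,0.11,'rack')
rect(P,(0.34,0.54,0.18,0.40),0.035,0.06,'base')
c=im['color'][280:400,230:360,::-1];cv2.imwrite('pics/s8c.png',cv2.resize(c,None,fx=5,fy=5,interpolation=cv2.INTER_CUBIC))
E
```

```text
[-0.929  0.149  0.374  1.882 -0.061  1.114  0.025] [0.4341 0.2386 0.2661] [ 0.20698655  0.28304539 -1.09498485] 0.08575933676443379
rack 4301 ((442.8283386230469, 280.87994384765625), (68.20699310302734, 142.32168579101562), 32.19047546386719) zmed 0.0937
base 6062 ((436.1297912597656, 290.91510009765625), (67.64712524414062, 140.86685180664062), 31.54376220703125) zmed 0.0474
rack 805 ((443.06243896484375, 284.0252685546875), (69.53856658935547, 146.18190002441406), 32.04214096069336) zmed 0.0887
base 1023 ((437.053955078125, 293.6932373046875), (69.1890640258789, 142.55831909179688), 31.45223617553711) zmed 0.0467
```

View pics/w8.png

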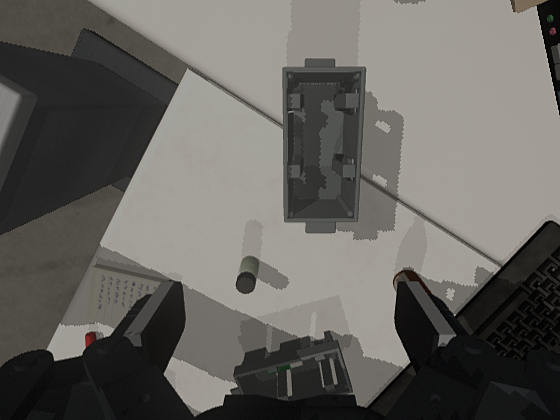

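View pics/s8c.png

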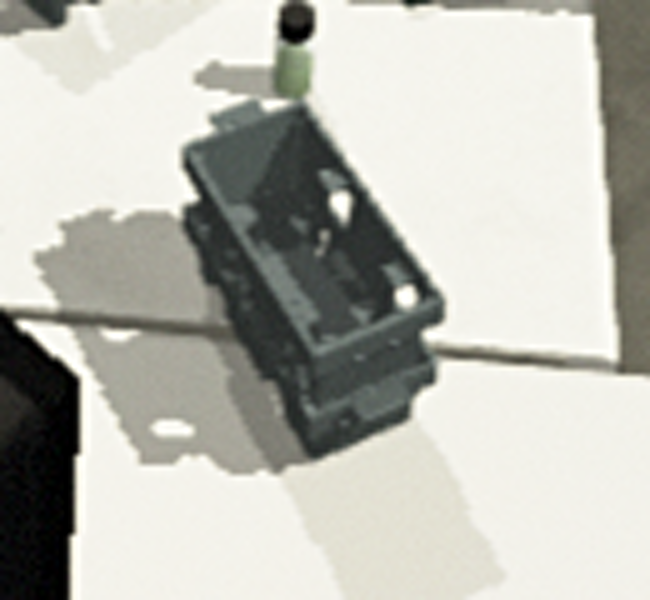

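>>> arm_command:
  moves:
    - [[0.1, -0.3, 0.1], [0, 0, 1], 1]
    - [[0.3, -0.7, 0.2], [0, 0, 2], 1]
    - [[0.5, -1.0, 0.2], [0, 0, 3], 1]
    - [[0.7, -1.4, 0.2], [0, 0, 4], 1]
    - [[0.9, -1.8, 0.2], [0, 0, 5], 1]
    - [[1.1, -2.2, 0.2], [0, 0, 6], 1]
    - [[1.3, -2.6, 0.2], [0, 0, 7], 1]
    - [[1.5, -3.0, 0.2], [0, 0, 8], 1]
    - [[1.7, -3.4, 0.2], [0, 0, 9], 1]
    - [[1.9, -3.7, 0.2], [0, 0, 10], 1]
    - [[1.97, -3.8, 0.2], [0, 0, 10.66], 1]
    - [[1.97, -3.8, 0.2], [0, 0, 10.66], 1]
    - [[1.97, -3.8, 0.2], [0, 0, 10.66], 1]

```text
time: 17.15
tool_pos: [0.55, 0.0126, 0.2731]
tool_rot: [1.292, -2.861, -0.002]
wrist_force: [-0.5, 0.1, 0.7]
grip_width: 0.0856
```

```bash
python3 - <<'E'
from mv import *
s=arm.state();print(s['qpos'].round(3),s['tool_pos'].round(4),s['wrist_force'],s['grip_width'])
T=R.from_rotvec(s['tool_rot']).as_matrix();print(T.round(3))
im=grab('wrist','w9');P=cloud(im);P[300:]=9
q,r=rect(P,(0.46,0.68,-0.08,0.14),0.038,0.06,'top')
E
```

```text
[-0.385  0.252  0.339  1.74  -0.091  1.167  2.399] [0.55   0.0126 0.2731] [-0.52497151  0.06430793  0.72746453] 0.08559740348603329
[[-0.661 -0.75  -0.002]
 [-0.75   0.661  0.001]
 [ 0.001  0.002 -1.   ]]
top 3097 ((525.2391967773438, 61.95189666748047), (143.715576171875, 182.01113891601562), 48.96564483642578) zmed 0.0496
```

View pics/w9.png

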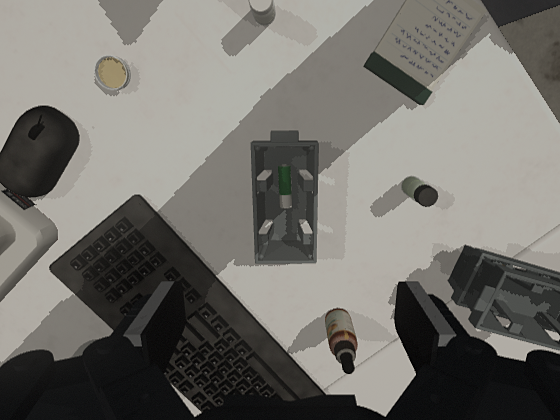

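```bash
python3 - <<'E'
from mv import *
im=load('wrist');P=cloud(im);P[275:]=9;P[:,:235]=9;P[:,335:]=9
q,r=rect(P,(0.46,0.68,-0.08,0.14),0.038,0.06,'top')
F=frame(228.7,0); c=np.array([r[0][0]/1e3,r[0][1]/1e3,0])-F[:,0]*.0055
d=(q-c)@F; print(c,d.min(0),d.max(0))
delta(c+[0,0,.1],tool(F,1));delta(c+[0,0,.0135],tool(F,1))
E
```

```text
top 2982 ((568.1777954101562, 24.58655548095703), (143.71694946289062, 68.21437072753906), 48.930294036865234) zmed 0.0496
[0.5718078  0.02871851 0.        ] [-0.0664888  -0.03413993  0.03800055] [0.07733369 0.03424812 0.05331885]
shift u [ 0.362  0.269 -2.889] rot u [-0.004 -0.01   0.006]
shift u [ 0.362  0.269 -4.331] rot u [-0.004 -0.01   0.006]
```

>>> arm_command:
  moves:
    - [[0.1, 0.1, -0.4], [0, 0, 0], 1]
    - [[0.25, 0.2, -1.0], [0, 0, 0], 1]
    - [[0.36, 0.29, -1.6], [0, 0, 0], 1]
    - [[0.36, 0.29, -2.2], [0, 0, 0], 1]
    - [[0.36, 0.29, -2.8], [0, 0, 0], 1]
    - [[0.36, 0.29, -3.3], [0, 0, 0], 1]
    - [[0.36, 0.29, -3.7], [0, 0, 0], 1]
    - [[0.36, 0.29, -4.1], [0, 0, 0], 1]
    - [[0.36, 0.29, -4.33], [0, 0, 0], 1]
    - [[0.36, 0.29, -4.33], [0, 0, 0], 1]
    - [[0.36, 0.29, -4.33], [0, 0, 0], 1]

```text
time: 18.58
tool_pos: [0.5726, 0.0293, 0.0149]
tool_rot: [-1.295, 2.862, 0.001]
wrist_force: [-0.6, -0.2, 0.1]
grip_width: 0.0854
```

```bash
python3 - <<'E'
from mv import *
s=arm.state();print(s['qpos'].round(3),s['tool_pos'].round(4),s['wrist_force'],s['grip_width'])
delta([.572,.0302,.0135],tool(frame(228.75,0),1))
im=grab('wrist','w10')
E
```

```text
[-0.318  0.604  0.245  1.914 -0.231  0.65   2.492] [0.5726 0.0293 0.0149] [-0.57901455 -0.21360871  0.10613664] 0.08537298008942928
shift u [-0.011  0.015 -0.024] rot u [-0.004  0.002  0.006]
```

View pics/w10.png

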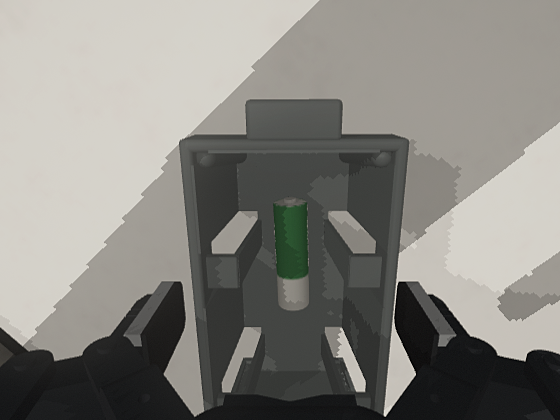

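>>> arm_command:
  moves:
    - [[-0.016, 0.015, -0.02], [0, 0, 0], 1]
    - [[-0.016, 0.015, -0.02], [0, 0, 0], 1]
    - [[-0.016, 0.015, -0.02], [0, 0, 0], -1]
    - [[-0.016, 0.015, -0.02], [0, 0, 0], -1]
    - [[-0.016, 0.015, -0.02], [0, 0, 0], -1]
    - [[-0.016, 0.015, -0.02], [0, 0, 0], -1]
    - [[-0.016, 0.015, -0.02], [0, 0, 0], -1]
    - [[-0.016, 0.015, -0.02], [0, 0, 0], -1]

```text
time: 19.62
tool_pos: [0.5713, 0.03, 0.0134]
tool_rot: [-1.295, 2.862, 0.001]
wrist_force: [-0.8, 0.3, 5.4]
grip_width: 0.0676
```

>>> arm_command:
  moves:
    - [[0, 0, 0.1], [0, 0, 0], -1]
    - [[0, 0, 0.3], [0, 0, 0], -1]
    - [[0, 0, 0.6], [0, 0, 0], -1]
    - [[0, 0, 1.0], [0, 0, 0], -1]
    - [[0, 0, 1.5], [0, 0, 0], -1]
    - [[0, 0, 2.1], [0, 0, 0], -1]
    - [[0, 0, 2.7], [0, 0, 0], -1]
    - [[0, 0, 3.3], [0, 0, 0], -1]
    - [[0, 0, 3.7], [0, 0, 0], -1]
    - [[0, 0, 4.0], [0, 0, 0], -1]
    - [[0, 0, 4.0], [0, 0, 0], -1]

```text
time: 21.0
tool_pos: [0.5718, 0.0299, 0.2553]
tool_rot: [-1.293, 2.859, 0.0]
wrist_force: [-0.5, -0.9, -2.2]
grip_width: 0.0671
```

```bash
python3 - <<'E'
from mv import *
s=arm.state();print(s['qpos'].round(3),s['tool_pos'].round(4),s['wrist_force'],s['grip_width']);T=R.from_rotvec(s['tool_rot']).as_matrix();print(T.round(3))
im=grab('wrist','w11');P=cloud(im);Q=(P-s['tool_pos'])@T
m=(Q[...,2]>-.05)&(Q[...,2]<.03)&(abs(Q[...,0])<.09)&(abs(Q[...,1])<.034);m[300:]=False
q=Q[m];t=q[q[:,2]<np.percentile(q[:,2],2)+.004]
print(q.max(0),cv2.minAreaRect(t[:,:2].astype(np.float32)*1000))
A=np.c_[t[:,:2],np.ones(len(t))];print(np.linalg.lstsq(A,t[:,2],rcond=None)[0])
E
```

```text
[-0.401  0.304  0.338  1.717 -0.111  1.136  2.39 ] [0.5718 0.0299 0.2553] [-0.54625937 -0.89425531 -2.218758  ] 0.06708262893649328
[[-0.66  -0.751  0.003]
 [-0.751  0.66   0.001]
 [-0.003 -0.001 -1.   ]]
[0.0775013  0.03300891 0.01252851] ((45.35614013671875, -0.4974784851074219), (66.9931411743164, 64.28490447998047), 89.98029327392578)
[-0.00901425  0.00031754 -0.03652357]
```

View pics/w11.png

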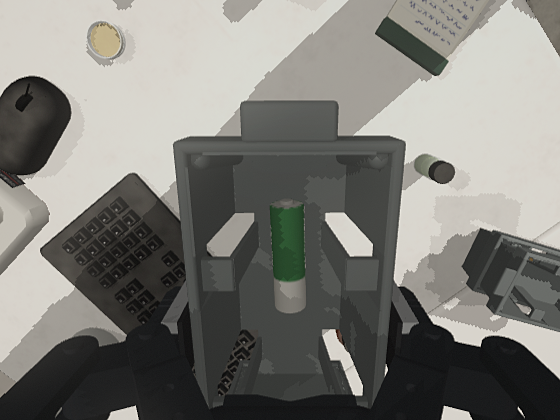

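```bash
python3 - <<'E'
from h import *
for n in ['w4','w5','w11']:
    g=cv2.imread(f'pics/{n}.png',0).astype(float)
    for c in (205,215,355,375): 
        p=cv2.GaussianBlur(g,(1,5),0)[120:175,c-4:c+4].mean(1); d=np.diff(p); i=np.argsort(-abs(d))[:3]; print(n,c,[(int(k)+120,round(d[k],1)) for k in i])
E
```

```text
w4 205 [(140, np.float64(-41.9)), (139, np.float64(-32.0)), (141, np.float64(-28.1))]
w4 215 [(140, np.float64(-37.6)), (139, np.float64(-28.7)), (141, np.float64(-25.2))]
w4 355 [(140, np.float64(-42.7)), (139, np.float64(-32.3)), (141, np.float64(-29.1))]
w4 375 [(140, np.float64(-42.3)), (139, np.float64(-31.9)), (141, np.float64(-28.9))]
w5 205 [(140, np.float64(-43.0)), (139, np.float64(-32.1)), (141, np.float64(-29.3))]
w5 215 [(140, np.float64(-43.3)), (139, np.float64(-32.3)), (141, np.float64(-29.5))]
w5 355 [(140, np.float64(-43.8)), (139, np.float64(-32.5)), (141, np.float64(-30.4))]
w5 375 [(140, np.float64(-25.5)), (141, np.float64(-19.2)), (139, np.float64(-15.9))]
w11 205 [(135, np.float64(-47.4)), (136, np.float64(-41.3)), (134, np.float64(-27.3))]
w11 215 [(135, np.float64(-41.9)), (136, np.float64(-33.5)), (134, np.float64(-28.8))]
w11 355 [(135, np.float64(-45.3)), (134, np.float64(-34.8)), (136, np.float64(-27.5))]
w11 375 [(135, np.float64(-51.3)), (134, np.float64(-44.0)), (136, np.float64(-29.0))]
```

>>> arm_command:
  moves:
    - [[-0.05, 0.1, 0], [0, 0, -0.3], -1]
    - [[-0.15, 0.3, 0], [0, 0, -0.9], -1]
    - [[-0.3, 0.6, 0], [0, 0, -1.7], -1]
    - [[-0.5, 0.95, 0], [0, 0, -2.5], -1]
    - [[-0.7, 1.3, 0], [0, 0, -3.3], -1]
    - [[-0.9, 1.7, 0], [0, 0, -4.1], -1]
    - [[-1.1, 2.1, 0], [0, 0, -5], -1]
    - [[-1.3, 2.5, 0], [0, 0, -5.9], -1]
    - [[-1.5, 2.9, 0], [0, 0, -6.8], -1]
    - [[-1.7, 3.25, 0], [0, 0, -7.7], -1]
    - [[-1.85, 3.6, 0], [0, 0, -8.5], -1]
    - [[-2.0, 3.85, 0], [0, 0, -9.2], -1]
    - [[-2.1, 4.05, 0], [0, 0, -9.8], -1]
    - [[-2.17, 4.2, -0.1], [0, 0, -10.3], -1]
    - [[-2.21, 4.27, -0.3], [0, 0, -10.6], -1]
    - [[-2.21, 4.27, -0.6], [0, 0, -10.68], -1]
    - [[-2.21, 4.27, -0.9], [0, 0, -10.68], -1]
    - [[-2.21, 4.27, -1.2], [0, 0, -10.68], -1]
    - [[-2.21, 4.27, -1.4], [0, 0, -10.68], -1]
    - [[-2.21, 4.27, -1.4], [0, 0, -10.68], -1]

```text
time: 23.55
tool_pos: [0.4379, 0.2857, 0.1679]
tool_rot: [-1.526, -2.746, 0.002]
wrist_force: [0.4, -0.7, -1.2]
grip_width: 0.0679
```

```bash
cat > chk.py <<'E'
from mv import *
s=arm.state();print(s['qpos'].round(3),s['tool_pos'].round(4),s['wrist_force'],s['grip_width']);T=R.from_rotvec(s['tool_rot']).as_matrix()
delta([.4391,.2865,.1014],tool(frame(121.9,0),1))
im=grab('side','s12');P=cloud(im);Q=(P-s['tool_pos'])@T
zr=s['tool_pos'][2]-.094
for n,lo,hi in (('held',-.038,-.018),('rack',zr-.006,zr+.012)):
  for a,b in ((.055,.072),(.02,.055),):
    m=(Q[...,2]>lo)&(Q[...,2]<hi)&(Q[...,0]>a)&(Q[...,0]<b)&(abs(Q[...,1])<.045)
    q=Q[m];
    if len(q)>3: print(n,a,len(q),np.sort(q[:,1])[[0,1,2,3,-4,-3,-2,-1]].round(4))
  m=(Q[...,2]>lo)&(Q[...,2]<hi)&(abs(Q[...,0])<.085)&(abs(Q[...,1])<.045);m2=m&(abs(Q[...,1])>.018)
  print('x',np.sort(Q[m][:,0])[[0,2,-3,-1]].round(4),'x no tab',np.sort(Q[m2][:,0])[[0,2,-3,-1]].round(4))
c=im['color'][260:400,230:360,::-1];cv2.imwrite('pics/s12c.png',cv2.resize(c,None,fx=4,fy=4,interpolation=cv2.INTER_CUBIC))
grab('wrist','w12')
E
python3 chk.py
```

```text
[-1.041  0.322  0.459  1.939 -0.177  0.921  0.062] [0.4379 0.2857 0.1679] [ 0.44884762 -0.68087735 -1.17787129] 0.06789596714347718
shift u [ 0.02   0.014 -1.109] rot u [ 0.007 -0.005  0.001]
held 0.055 187 [-0.0323 -0.0318 -0.0318 -0.0317  0.0351  0.0352  0.0355  0.0357]
held 0.02 187 [-0.0334 -0.0323 -0.0322 -0.0314  0.0359  0.036   0.036   0.0361]
x [-0.0399 -0.0275  0.0787  0.0794] x no tab [-0.0399 -0.0275  0.0684  0.0686]
rack 0.055 149 [-0.0311 -0.0308 -0.0302 -0.0299  0.0369  0.0369  0.0374  0.0375]
rack 0.02 142 [-0.0309 -0.0307 -0.0296 -0.0296  0.0371  0.0372  0.0372  0.0372]
x [-0.0742 -0.0726  0.0685  0.0688] x no tab [-0.0657 -0.0646  0.0685  0.0688]
```

View pics/s12c.png

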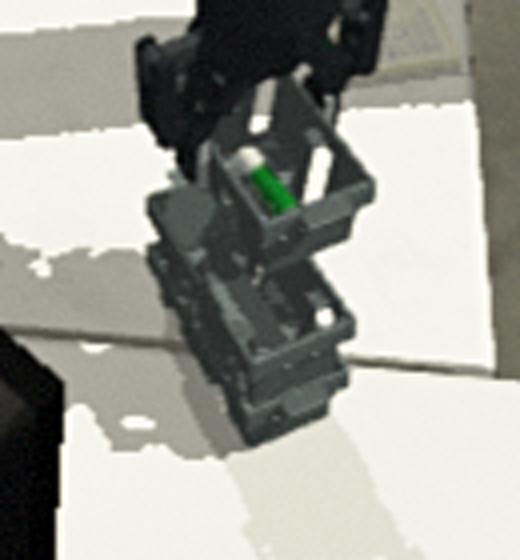

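View pics/w12.png

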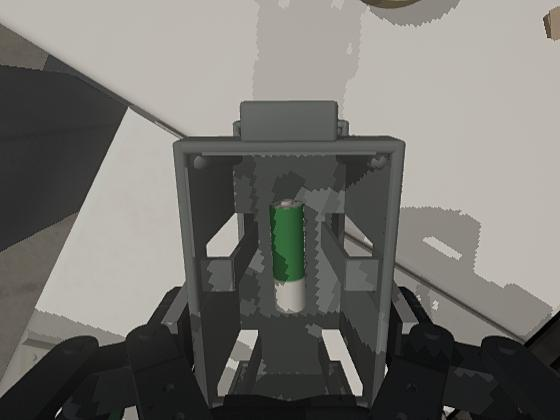

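>>> arm_command:
  moves:
    - [[0.02, 0.014, 0], [0, 0, 0], -1]
    - [[0.02, 0.014, -0.15], [0, 0, 0], -1]
    - [[0.02, 0.014, -0.35], [0, 0, 0], -1]
    - [[0.02, 0.014, -0.55], [0, 0, 0], -1]
    - [[0.02, 0.014, -0.75], [0, 0, 0], -1]
    - [[0.02, 0.014, -0.9], [0, 0, 0], -1]
    - [[0.02, 0.014, -0.97], [0, 0, 0], -1]
    - [[0.02, 0.014, -0.97], [0, 0, 0], -1]

```text
time: 24.65
tool_pos: [0.4397, 0.287, 0.1105]
tool_rot: [1.526, 2.746, 0.001]
wrist_force: [-1.1, 0.0, -1.7]
grip_width: 0.0673
```

```bash
python3 chk.py
```

```text
[-1.008  0.406  0.429  1.986 -0.232  0.796  0.11 ] [0.4397 0.287  0.1105] [-1.103802    0.01977309 -1.68515273] 0.06729993499983768
shift u [-0.011 -0.008 -0.152] rot u [-0.001  0.003  0.001]
held 0.055 177 [-0.0326 -0.0326 -0.0325 -0.0315  0.0351  0.0352  0.0353  0.0355]
held 0.02 174 [-0.0319 -0.0317 -0.0317 -0.0314  0.0355  0.0357  0.036   0.0365]
x [-0.0329 -0.0271  0.0789  0.0794] x no tab [-0.0329 -0.0271  0.0682  0.0687]
rack 0.055 168 [-0.0328 -0.0326 -0.0323 -0.0319  0.0347  0.0347  0.0352  0.0359]
rack 0.02 82 [-0.0333 -0.0305 -0.0299 -0.0287  0.0348  0.0351  0.0353  0.0355]
x [-0.0581 -0.055   0.0685  0.0693] x no tab [-0.0581 -0.0546  0.0681  0.0685]
```

View pics/s12c.png

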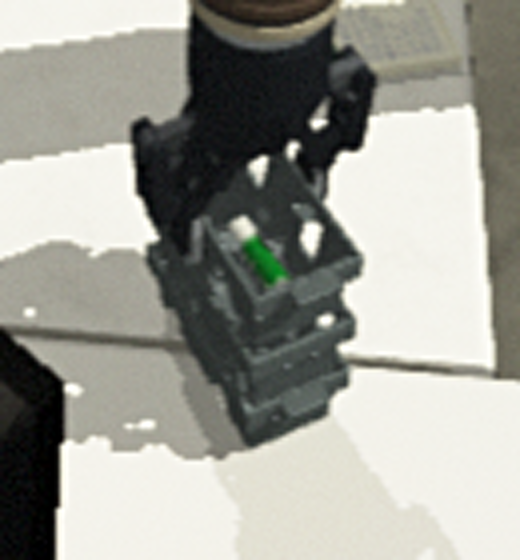

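Held tray and rack tray are aligned within 0.5 mm, and the battery is in place. Lowering.

>>> arm_command:
  moves:
    - [[-0.003, -0.003, -0.05], [0, 0, 0], -1]
    - [[-0.003, -0.003, -0.09], [0, 0, 0], -1]
    - [[-0.003, -0.003, -0.12], [0, 0, 0], -1]
    - [[-0.003, -0.003, -0.14], [0, 0, 0], -1]
    - [[-0.003, -0.003, -0.15], [0, 0, 0], -1]
    - [[-0.003, -0.003, -0.15], [0, 0, 0], -1]

```text
time: 25.5
tool_pos: [0.4396, 0.2869, 0.1018]
tool_rot: [1.525, 2.746, 0.001]
wrist_force: [-0.2, 0.3, -1.3]
grip_width: 0.0672
```

>>> arm_command:
  moves:
    - [[0, 0, -0.01], [0, 0, 0], -1]
    - [[0, 0, -0.02], [0, 0, 0], -1]
    - [[0, 0, -0.02], [0, 0, 0], -1]

```text
time: 25.88
tool_pos: [0.4397, 0.2869, 0.1013]
tool_rot: [1.526, 2.746, 0.002]
wrist_force: [-1.9, -1.0, 7.1]
grip_width: 0.0674
```

Contact on the lugs. Releasing and backing off.

>>> arm_command:
  moves:
    - [[0, 0, 0], [0, 0, 0], -0.5]
    - [[0, 0, 0], [0, 0, 0], 0.7]
    - [[0, 0, 0], [0, 0, 0], 1]
    - [[0, 0, 0], [0, 0, 0], 1]
    - [[0, 0, 0], [0, 0, 0], 1]
    - [[0, 0, 0.2], [0, 0, 0], 1]
    - [[0, 0, 0.7], [0, 0, 0], 1]
    - [[0, 0, 1.3], [0, 0, 0], 1]
    - [[0, 0, 2.0], [0, 0, 0], 1]
    - [[0.1, -0.5, 2.7], [0, 0, 0], 1]
    - [[0.1, -1.0, 3.2], [0, 0, 0], 1]
    - [[0.1, -1.0, 3.2], [0, 0, 0], 1]
    - [[0.1, -1.0, 3.2], [0, 0, 0], 1]

```text
time: 27.5
tool_pos: [0.4452, 0.2273, 0.2926]
tool_rot: [-1.525, -2.747, -0.002]
wrist_force: [-0.4, 0.3, -0.9]
grip_width: 0.0854
```

```bash
python3 - <<'E'
from mv import *
s=arm.state();print(s['tool_pos'].round(4),s['wrist_force'],s['grip_width'])
im=grab('wrist','w13');P=cloud(im);P[300:]=9
q,_=rect(P,(0.34,0.54,0.18,0.40),0.128,0.16,'top'); A=np.c_[q[:,:2],np.ones(len(q))];s2=q[:,2]>.134;print('slope',np.linalg.lstsq(A[s2],q[s2,2],rcond=None)[0],np.percentile(q[:,2],[90,99]))
im=grab('side','s13');P=cloud(im)
for n,a,b in (('top',.12,.16),('rack',.078,.104),('base',.035,.06)): rect(P,(0.34,0.54,0.18,0.40),a,b,n)
rect(P,(0.36,0.55,-0.18,-0.05),0.02,0.2,'vialb')
rect(P,(0.44,0.50,0.09,0.15),0.02,0.2,'viala')
rect(P,(0.60,0.75,0.13,0.25),0.03,0.2,'dropper')
c=im['color'][190:400,200:350,::-1];cv2.imwrite('pics/s13c.png',cv2.resize(c,None,fx=2.8,fy=2.8,interpolation=cv2.INTER_CUBIC))
E
```

```text
[0.4452 0.2273 0.2926] [-0.41046553  0.32309923 -0.93441259] 0.08540443951717804
top 5287 ((437.3872375488281, 290.64886474609375), (68.1807861328125, 142.48646545410156), 32.055763244628906) zmed 0.1378
slope [-0.00469269  0.00055463  0.13994703] [0.13928168 0.14022098]
top 869 ((438.0584716796875, 293.55511474609375), (69.83147430419922, 144.40625), 32.10702133178711) zmed 0.1323
rack 1032 ((439.398193359375, 289.600341796875), (69.66632843017578, 132.5999755859375), 31.64165496826172) zmed 0.0912
base 506 ((437.88287353515625, 294.6358642578125), (67.62273406982422, 143.37399291992188), 33.347808837890625) zmed 0.0475
vialb 82 ((462.08209228515625, -122.40988159179688), (21.215015411376953, 23.645511627197266), 51.49139404296875) zmed 0.0443
viala 60 ((454.9871826171875, 121.09989929199219), (19.39692497253418, 20.98287010192871), 63.4156494140625) zmed 0.0539
dropper 247 ((629.8076171875, 207.853759765625), (33.063316345214844, 24.315658569335938), 25.296289443969727) zmed 0.0585
```

View pics/w13.png

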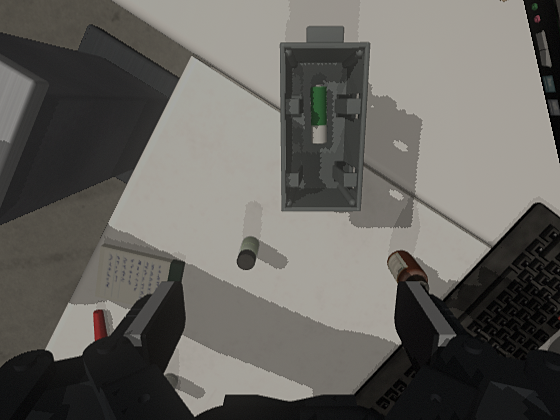

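View pics/s13c.png

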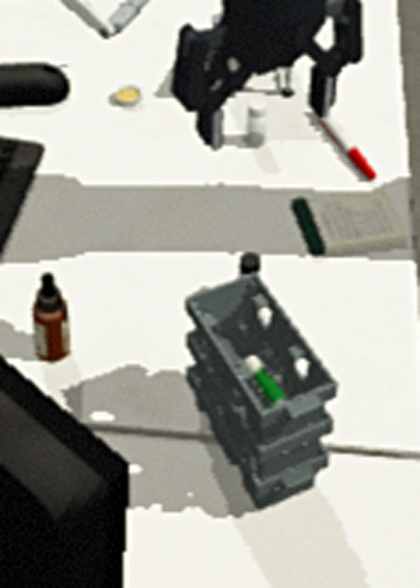

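Stack is level at the right heights (rims about 50, 94 and 139 mm), the battery is in the top tray, and the bystanders are standing where they were.

```bash
python3 -c "
from station import arm
print(arm.finish_job(), arm.state()['time'])"
```

```text
the job is handed in; nothing more can be done
the job is handed in; nothing more can be done
```

The three trays are stacked and the job is handed in, with the last reading at 27.5 s of the 61 s. `finish_job()` gives no verdict, so the result rests on my own checks.

**What I did:**
- I took the empty tray off the drain stand with the tool tilted 25°, levelled it, and turned it half a turn to the base tray. I then lowered it onto the base tray's lugs, let go and backed off.
- I placed the battery tray on top the same way. Both trays were lowered until the wrist force showed contact before I let go.

**What the last checks showed:**
- **Heights:** the rims sit at about 50, 94 and 139 mm, so each upper tray stands on the lugs and has not nested. The top rim is tilted about 0.005 rad.
- **Alignment:** the tabs alternate ends. Just before I set the top tray down, it was within about 0.5 mm of the tray below. The long axes agree within about 1.5° (0.026 rad) in the side view.
- **Contents:** the battery is in the top tray, seen by both cameras. The brass weight can't be seen under the stack, but it was in the base tray as the second tray came down.
- **Bystanders:** both vials and the dropper bottle are standing where they were, and the dish looked undisturbed in the picture; I did not measure it.

**Disagreements:**
- The wrist camera put things about 1 to 3.5 mm lower in y than the fixed cameras. I therefore aligned each placement by comparing trays within the same view.
- In the last side view, vial A's outline read about 8 mm off its first reading. The two masks caught different parts of the vial (29 and 60 pixels) and it was partly hidden, so I take this as a masking effect; nothing came near it.

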